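Clamp a carving blank with a click wrench

ROBOT

A 6-joint arm with a two-finger parallel gripper is mounted at the origin on the work surface. World frame = base frame: x ahead of the robot, y to its left, z up, the work surface at z = 0. Lengths are in mm, angles in degrees, forces in N, time in s.
With the tool pointing down it reaches from about 300 to 850 mm from the base axis. Payload 4.2 kg.
Tool frame: the origin (TCP) lies between the finger pads; the fingertips stand 22 mm ahead of it and the grasp point (between the pads) lies 3 mm ahead of it (env.finger_overhang is the distance from the TCP to the fingertips, in mm); z points along the fingers, y is the line along which they close (so a half turn about z gives the same grasp; the last joint's range is limited). The gripper opens to 91 mm and grips with 3 to 60 N. Pads are 32 mm wide; open, the fingers measure 118 mm over their backs; the gripper's body (76 mm by 178 mm) begins 60 mm behind the grasp point.
Start: joints at [-71.562, 18.312, 89.639, -0, 72.044, -1.146], TCP at [192.734, -541.751, 235.976] pointing down, gripper open.
Joint ranges: [-177.97, 177.97], [-48.28, 115.42], [12.27, 149.76], [-77.06, 257.06], [2.81, 150.46], [-146.56, 146.56]. Speed limits (degrees/s): [147.25, 147.25, 180, 180, 180, 180].

INTERFACE

Orientations are given as [roll, pitch, yaw] about the fixed x, y, z axes, in that order (R = Rz(yaw) Ry(pitch) Rx(roll)).
In Python, from workcell import state, cams, ticket, look_for, outline_of, env gives the robot as it stands.
- The arm moves only by the tool servo_tool, never from a script. Its argument "steps" is a list of rows, each a list of 3 entries, a list of its own where there are three numbers: the closure in counts, from 0 (fully open) to 255 (shut), then the shift along the tool's x, y, z in mm, then the turn, a rotation vector about the tool's x, y, z in rad. A call has exactly 10 rows; each row shifts and turns the commanded pose from where the row before left it, along the tool's axes as they then stand; what a row does not reach is not made up. A row lasts 1/10 s, in which the tool goes at most 50 mm and 8.59 degrees, less where a joint would pass 70% of its speed; a pose out of reach is approached as far as the arm can. A call with a gripper value outside its range is refused whole. The fingers move at their own pace and stop on an object; "squeeze" is the grip in N (left out, the last holds). Time passes only in rows, so rows that do not move let the fingers close, or fill a call up. It gives the time, the measured TCP pose, the force, the opening and the grip force at its end, in the units of the state.
- state(): the state, without advancing time (a new reading comes with each control period).
- cams.grab_frame(name): name is "scene" or "top" or "wrist"; returns a dict with "color" (400x640x3 uint8, red, green, blue), "z_map" (400x640 float32, mm along the optical axis (not along the pixel's ray), 0 where there is no reading), "fovy" (degrees; the focal length in pixels is half the picture's height over the tangent of half this angle, whatever the lens; pixels are square), "cx", "cy" (the principal point, pixels), "k1" (the pictures are not rectified: a ray, as slopes to the right and down, at radius r is drawn at 1 + k1 r^2 times it, then the intrinsics apply), "eye" and "rotation" of the camera in the world; the wrist camera has in their place "tool_from_camera" (4x4, takes a point from camera to tool coordinates, whose origin is the TCP and whose axes are the flange's). Camera axes: x right, y up, looking along -z (the intrinsics and any distortion apply to the point x, -y, -z); pixel columns grow to the right and rows downward; lengths in mm; the calibration is good to about 2 mm. A picture is of the moment at which its call begins: read the wrist's pose just before it.
- ticket.job_done(): hands the job in; it is judged then, once.
Trained networks look in a picture, given as the dict that the camera call returned (one of the last four; its "shot" number tells which), for a name from the list of things; names that differ only in an ending like _2 or _b are one class to them, and where a whole thing is asked for, a point or a joint stands for the part that bears it (a point fixed in the world has none). Each returns a list of dicts, best first, with "confidence" (0 to 1); they miss things now and then, are a little off and sometimes report something else, mostly with a low value. They report only what shows in the picture. A call takes as long as a camera call.
- look_for(picture, thing): "at" ([column, row] in pixels, amid what is visible of it).
- outline_of(picture, thing): "pixels" (400x640 bool, what is visible of it) and "at" ([column, row] in pixels, amid what is visible of it).
The state is a dict: "time_s": time; "qpos": joint angles; "qvel": joint speeds; "effort": joint torques, N m; "ee_pos": TCP position; "ee_rot": TCP orientation; "force": force on the tool from outside, world axes, zero at the start; "torque": the same for the moment, N m; "gripper_width": finger opening in mm; "gripper_force": force on a finger pad.
Only numpy, scipy, OpenCV 4.12 (cv2) and the standard library are available. Lean on these libraries where they do the work, as an engineer would, in place of code of your own. Each camera call takes 0.05 s, during which the arm holds its last target. There are 200 camera calls.

TASK

Push the half-carved board along its guide rails, gently, until its end sits fully home against the wooden end stop under the clamp bridge. Then swing the click wrench on the clamp bolt clockwise (seen from above) until its handle just breaks over at the hinge, stop there at once without forcing the handle to the end of its kink, and let it go so that it springs straight with the board left clamped and at the stop. Leave the tools and other things on the bench where they are.

Things in the scene. Friction and masses are not known exactly. Their poses are not given: they have to be found in the camera images.
- fixture: Clamping fixture fixed to the bench. Origin on the bench top under the clamp bolt; z up, y along the guide rails towards the end stop (the pushing direction). Dark wooden bed 150 (x) by 260 mm (y = -220 to +40), top at z = 15. Wooden rails 10 mm wide at x = +-51.5, 8 mm above the bed. Steel bridge across at y = 0, z = 61 to 75, 34 mm wide, posts at x = +-66. Only bolt and wrench are higher (to 106).
- end_stop (a point): Middle of the end stop's face, which the board's front end must touch; a wooden bar 110 mm wide across the rails, 28 mm beyond the bolt axis, its top 41 mm above the bench. Fixed to the fixture, axes as the fixture's.
- board_mid (a point): Centre (half-way up, 26 mm above the bench) of the flat pale wooden board with a carved flower: 90 wide (x), 240 long (y), 22 mm thick, 0.25 kg; axes as the fixture's. Lies loose on the bed, 1.5 mm play to each rail, its rear end (-y) beyond the bed. Slides under 2 to 4 N. Push its rear end face, 120 mm behind this point. Home when this point is 120 mm short of the end stop's face.
- pad: Steel clamp pad under the bridge on the bolt's axis, a disc 32 mm wide, 8 mm thick; origin at the centre of its underside. Starts a few mm above the board's top; turning the bolt clockwise lowers it onto the board until the bolt stops hard. How far the bolt must turn differs each time (roughly 0.4 to 1 rad) and cannot be told from the wrench's direction.
- bolt_axis (a point): Point on the clamp bolt's vertical turning axis, 93 mm above the bench, level with the middle of the wrench's handle. Clockwise from above tightens. The wrench stays on the bolt and moves only level about this axis: about 2 N at the grip turns it either way until the bolt is tight, then the push rises sharply to about 12 N, where the handle breaks over.
- wrench_grip (a point): Middle of the wrench's black grip, a level round bar 26 mm thick, 110 mm long, 93 mm above the bench, its length along this point's y axis, which points away from the bolt; 161 mm from the bolt axis when straight. Starts on the fixture's +y side within about 45 degrees of y and sweeps towards +x. Pulled back with 2 N when straight, it loosens the bolt again.
- handle (a joint): Kink of the wrench's break-over hinge (vertical pin 36 mm from the bolt axis), rad: 0 straight, growing as the handle breaks over clockwise. Spring-held straight until about 12 N at the grip, then gives at almost constant push. Clicked above 0.07 (about 9 mm at the grip); forced above 0.22 (about 28 mm). Let go, it springs back to 0 by itself in under a second.
- gouge_a: Carving gouge, 240 mm, lying on the bench beneath the wrench's swing (28 mm high). Bystander.
- gouge_b: Carving gouge, 220 mm, lying on the bench to the robot's right. Bystander.
- mallet: Round carver's mallet lying on its side, 240 mm, 76 mm high. Bystander.
- whetstone: Grey whetstone 60 by 160 by 22 mm. Bystander.
- offcut: Wood offcut 50 by 110 by 22 mm beyond the fixture. Bystander.
- tin: Metal tin, 60 mm wide, 70 mm high, standing. Bystander.
- brush: Bench brush lying on the bench. Bystander.

How it is judged:
By the outcome, as a careful person would: the job done as asked, in the order asked, and still so for the second after the job is handed in, with the robot touching nothing.
It also fails if it takes over 61 s, if anything falls off the work surface, if the arm or the gripper's body presses on something with over 40 N, if the wrist force passes 120 N, or if a joint passes its speed limit or range.

## Working session

There is one attempt and no reset: what is moved stays moved. The work goes in short steps, Python scripts to look and compute and a tool call to move; the robot and the scene stay as the last step left them, time stands still between calls to the robot, and variables do not carry over. Pictures are saved under pics/ and viewed, at most 10 in all, crops included, and the job is handed in when it is done.

Besides the shell and the picture viewer there is one more tool, called after ">>>" as name(argument=value, ...), one argument or row to a line, values as JSON. servo_tool: Moves the arm, as the interface text tells. Its arguments: {"type":"object","properties":{"steps":{"type":"array","items":{"type":"array"}},"squeeze":{"type":"number"}},"required":["steps"]}

```bash
mkdir -p pics
cat > h.py <<'E'
import numpy as np, cv2
from workcell import state, cams, ticket, look_for, outline_of, env
from scipy.spatial.transform import Rotation as R
def cam(p):
    if "eye" in p: return np.array(p["rotation"],float).reshape(3,3),np.array(p["eye"],float)
    s=p["st"]; T=np.array(p["tool_from_camera"]).reshape(4,4)
    Rt=rot(s); return Rt@T[:3,:3], Rt@T[:3,3]+np.array(s["ee_pos"])
def rot(s): return R.from_euler('xyz',s["ee_rot"],degrees=True).as_matrix()
def grab(n):
    s=state(); p=cams.grab_frame(n); p["st"]=s; return p
def ray(p,uv):
    f=200/np.tan(np.radians(p["fovy"])/2); uv=np.atleast_2d(uv).astype(float)
    d=(uv-[p["cx"],p["cy"]])/f; s=d.copy()
    for _ in range(20): s=d/(1+p["k1"]*(s**2).sum(1,keepdims=True))
    Rc,e=cam(p); return np.c_[s[:,0],-s[:,1],-np.ones(len(s))]@Rc.T, e
def at_z(p,uv,z):
    d,e=ray(p,uv); return e+d*((z-e[2])/d[:,2:3])
def cloud(p,uv):
    uv=np.atleast_2d(uv); d,e=ray(p,uv); i=uv.astype(int); z=p["z_map"][i[:,1],i[:,0]]
    return (e+d*z[:,None])[z>0]
def mask_cloud(p,m):
    v,u=np.nonzero(m); return cloud(p,np.c_[u,v])
def save(p,n): cv2.imwrite(f"pics/{n}.png",p["color"][:,:,::-1])
E
python3 - <<'E'
from h import *
s=state(); print(s); print(env.finger_overhang)
for n in("top","scene"):
    p=grab(n); save(p,n+"1"); print(n,p["fovy"],p["k1"],np.round(cam(p)[1]))
    for t in("fixture","end_stop","board_mid","wrench_grip","pad","gouge_a","mallet","tin","whetstone","offcut","brush"):
        try:
            o=outline_of(p,t)
            for r in o[:2]:
                c=mask_cloud(p,r["pixels"]); print(t,round(r["confidence"],2),np.round(r["at"]),np.round(np.median(c,0)),np.round(np.percentile(c,2,0)),np.round(np.percentile(c,98,0)))
        except Exception as e: print(t,e)
E
```

```text
{'time_s': 0.0, 'qpos': array([-7.15613202e+01,  1.83512753e+01,  8.97045724e+01, -1.09948437e-03,
        7.20425461e+01, -1.14665712e+00]), 'qvel': array([-0.05628536,  0.01828991, -0.04425998, -0.12386381,  0.06377887,
        0.01367819]), 'effort': array([-3.63296458e-04, -4.12456834e+01, -2.31970829e+01,  7.26626138e-02,
        4.57607908e-02, -1.47348264e-04]), 'ee_pos': array([ 192.59324711, -541.31336576,  235.13632444]), 'ee_rot': array([-1.79901605e+02, -9.23887212e-04,  1.95856760e+01]), 'force': array([ 0.33414488, -0.02346977,  0.61634132]), 'torque': array([ 0.00116283,  0.04343134, -0.00468548]), 'gripper_force': 0.0, 'gripper_width': 91.48028172427036}
22.0Traceback (most recent call last):
  File "<stdin>", line 4, in <module>
  File "h.py", line 5, in cam
    if "eye" in p: return np.array(p["rotation"],float).reshape(3,3),np.array(p["eye"],float)
                          ~~~~~~~~~~~~~~~~~~~~~~~~~~~~~~~~~~~~~^^^^^
ValueError: cannot reshape array of size 3 into shape (3,3)
```

```bash
sed -i 's/np.array(p\["rotation"\],float).reshape(3,3)/R.from_euler("xyz",p["rotation"],degrees=True).as_matrix()/' h.py
python3 - <<'E'
from h import *
for n in("top","scene"):
    p=grab(n); save(p,n+"1"); print(n,p["fovy"],p["k1"],p["rotation"],np.round(cam(p)[1]))
    for t in("fixture","end_stop","board_mid","wrench_grip","pad","gouge_a","mallet","tin","whetstone","offcut","brush"):
        try:
            o=outline_of(p,t)
            for r in o[:2]:
                c=mask_cloud(p,r["pixels"]); print(t,round(r["confidence"],2),np.round(r["at"]),np.round(np.median(c,0)),np.round(np.percentile(c,2,0)),np.round(np.percentile(c,98,0)))
        except Exception as e: print(t,e)
E
```

```text
top 49.93772411817711 -0.06826063249144358 [  7.1898819   -0.65812764 -90.82611274] [ 404.   50. 1294.]
fixture 0.83 [329. 196.] [569.  11.  25.] [ 506. -187.   11.] [665. 221. 108.]
end_stop 0.56 [328. 196.] [570.  11.  24.] [ 504. -185.    0.] [669. 224. 108.]
board_mid 0.94 [372. 189.] [ 592. -121.   38.] [ 544. -238.   32.] [641.  -9.  43.]
board_mid 0.18 [330. 198.] [570.  11.  26.] [ 506. -187.   10.] [665. 222. 108.]
wrench_grip 0.7 [279. 194.] [572. 154. 103.] [560.  53.  95.] [584. 237. 110.]
wrench_grip 0.69 [327. 196.] [570.  14.  25.] [ 506. -186.    2.] [665. 221. 108.]
gouge_a 0.98 [445. 244.] [ 426. -328.   22.] [ 280. -340.   13.] [ 486. -317.   29.]
gouge_a 0.62 [280. 216.] [522. 164.  23.] [462. 132.  -0.] [669. 228.  32.]
mallet 0.77 [219. 148.] [707. 335.  61.] [657. 267.  16.] [782. 483.  77.]
tin 0.68 [440. 154.] [ 690. -314.   69.] [ 668. -343.   12.] [ 721. -292.   76.]
whetstone 0.85 [190. 253.] [404. 421.  23.] [328. 386.   3.] [478. 458.  28.]
offcut 0.97 [321. 139.] [730.  36.  23.] [703. -16.   8.] [758.  88.  28.]
brush 0.74 [200. 182.] [619. 387.  19.] 
[... 449 characters left out ...]
6. 242. 108.]
pad 0.19 [353. 226.] [577. 164. 102.] [553.  52.  66.] [586. 242. 108.]
gouge_a 0.7 [276. 129.] [ 428. -326.   19.] [ 278. -339.    9.] [ 488. -316.   28.]
gouge_a 0.64 [358. 244.] [557. 177.  20.] [463. 132.  -0.] [676. 231.  30.]
mallet 0.79 [371. 319.] [725. 350.  54.] [667. 273.  26.] [787. 485.  75.]
tin 0.57 [208. 163.] [ 704. -305.   56.] [ 672. -351.    1.] [ 726. -292.   74.]
tin 0.43 [368. 320.] [725. 351.  56.] [670. 275.  30.] [787. 483.  75.]
whetstone 0.89 [468. 266.] [415. 424.  21.] [329. 387.   2.] [484. 459.  25.]
offcut 0.88 [277. 249.] [736.  41.  22.] [705. -18.   4.] [762.  90.  26.]
brush 0.66 [406. 313.] [626. 390.  17.] [526. 314.   1.] [685. 439.  23.]
```

View pics/top1.png

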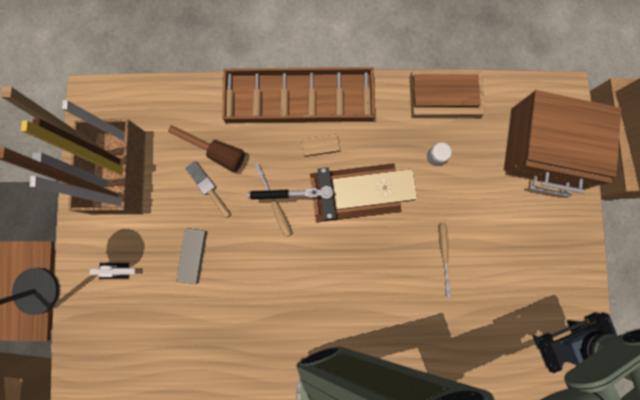

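View pics/scene1.png

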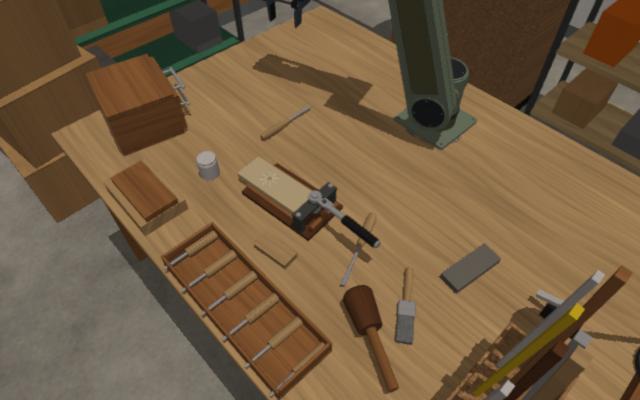

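>>> servo_tool(
  steps=[
    [0, [20, -6, 0], [0, 0, 0]],
    [0, [47, -15, 0], [0, 0, 0]],
    [0, [47, -15, 0], [0, 0, 0]],
    [0, [47, -15, 0], [0, 0, 0]],
    [0, [47, -15, 0], [0, 0, 0]],
    [0, [47, -15, 0], [0, 0, 0]],
    [0, [47, -15, 0], [0, 0, 0]],
    [0, [40, -14, 0], [0, 0, 0]],
    [0, [20, -8, 0], [0, 0, 0]],
    [255, [0, 0, 0], [0, 0, 0]],
  ],
)

```text
time_s: 2.25
ee_pos: [496.3, -307.2, 235.8]
ee_rot: [-180.0, -0.0, 19.8]
force: [0.2, -0.2, -0.6]
gripper_width: 86.1
gripper_force: 0.0
```

Run:
```python
from h import *
s=state(); print(s["ee_pos"],s["ee_rot"],s["gripper_width"])
def rect(c):
    (a,sz,an)=cv2.minAreaRect(c[:,:2].astype(np.float32)); b=cv2.boxPoints((a,sz,an)); return np.round(a,1),np.round(sz,1),round(an,1),np.round(b,1).tolist()
for n in("top","scene","wrist"):
    p=grab(n); save(p,n+"2")
    o=outline_of(p,"board_mid")
    if o and o[0]["confidence"]>.5:
        m=cv2.erode(o[0]["pixels"].astype(np.uint8),np.ones((2,2)))
        c=mask_cloud(p,m); c=c[(c[:,2]>30)&(c[:,2]<46)]; print(n,"board",o[0]["confidence"],np.median(c[:,2]),rect(c))
    v,u=np.mgrid[0:400,0:640]; C=cloud(p,np.c_[u.ravel(),v.ravel()])
    near=(abs(C[:,0]-580)<130)&(C[:,1]>-60)&(C[:,1]<90)
    b=C[near&(C[:,2]>66)&(C[:,2]<82)]
    if len(b)>20: print(n,"bridge",len(b),rect(b))
    w=C[(C[:,2]>90)&(C[:,2]<115)&(abs(C[:,0]-575)<100)&(C[:,1]>-40)&(C[:,1]<260)]
    if len(w)>20: print(n,"wrench",len(w),rect(w),np.polyfit(w[:,1],w[:,0],1))
    f=C[(C[:,2]>10)&(C[:,2]<32)&(abs(C[:,0]-580)<120)&(C[:,1]>-230)&(C[:,1]<-20)]
    if len(f)>20: print(n,"bed",rect(f))
```

```text
[ 496.34346642 -307.16354829  235.75005533] [-1.79986551e+02 -4.33820200e-02  1.98155344e+01] 86.11489633023044
top board 0.56 38.120357692164475 (array([ 592.1, -123.8]), array([ 90.1, 240.1]), 5.8, [[535.0999755859375, -8.899999618530273], [559.5, -247.8000030517578], [649.0999755859375, -238.60000610351562], [624.7999877929688, 0.30000001192092896]])
top bridge 483 (array([576.6,  22.9]), array([150.1,  34.1]), 6.6, [[500.1000061035156, 31.100000381469727], [504.0, -2.700000047683716], [653.0999755859375, 14.600000381469727], [649.2000122070312, 48.400001525878906]])
top wrench 707 (array([571.4, 123.4]), array([ 34.6, 236.7]), 2.6, [[548.7000122070312, 240.8000030517578], [559.5, 4.400000095367432], [594.0999755859375, 5.900000095367432], [583.2999877929688, 242.39999389648438]]) [-3.23238919e-02  5.76879144e+02]
top bed (array([ 592.3, -123.4]), array([169. , 206.6]), 0.0, [[507.79998779296875, -20.200000762939453], [507.8999938964844, -226.8000030517578], [676.9000244140625, -226.6999969482422], [676.7999877929688, -20.100000381469727]])
scene board 0.79 37.38239668474711 (arra
[... 1132 characters left out ...]
.7999877929688, -0.8999999761581421]])
wrist bridge 2656 (array([546.1,  16.4]), array([89.3, 37.2]), 6.1, [[499.70001220703125, 30.100000381469727], [503.70001220703125, -6.900000095367432], [592.5, 2.5999999046325684], [588.5, 39.599998474121094]])
wrist wrench 726 (array([569.4,  16.8]), array([19.9, 35.8]), 19.6, [[554.0, 30.299999237060547], [566.0, -3.4000000953674316], [584.7999877929688, 3.200000047683716], [572.7000122070312, 36.900001525878906]]) [-3.08952788e-01  5.75315516e+02]
wrist bed (array([ 590.6, -105.6]), array([150.4, 187.2]), 6.4, [[505.3999938964844, -21.0], [526.4000244140625, -207.0], [675.7999877929688, -190.10000610351562], [654.7999877929688, -4.099999904632568]])
```

View pics/wrist2.png

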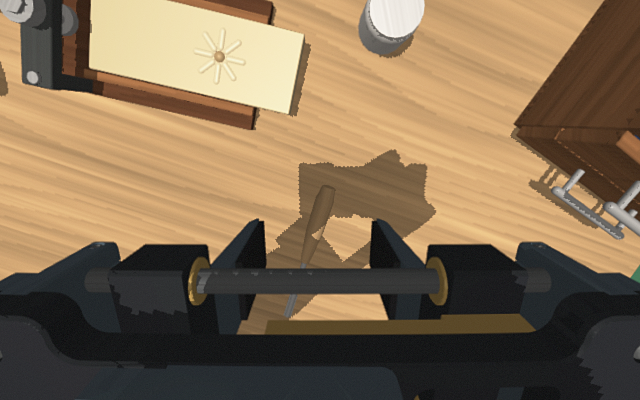

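>>> servo_tool(
  steps=[
    [255, [29, 2.5, 0], [0, 0, 0]],
    [255, [29, 2.5, 0], [0, 0, 0]],
    [255, [29, 2.5, 0], [0, 0, 0]],
    [255, [29, 2.5, 0], [0, 0, 0]],
    [255, [0, 0, 30], [0, 0, 0.117]],
    [255, [0, 0, 40], [0, 0, 0.117]],
    [255, [0, 0, 40], [0, 0, 0]],
    [255, [0, 0, 40], [0, 0, 0]],
    [255, [0, 0, 30], [0, 0, 0]],
    [255, [0, 0, 12], [0, 0, 0]],
  ],
)

```text
time_s: 3.55
ee_pos: [604.3, -279.9, 40.6]
ee_rot: [-179.8, 0.3, 6.1]
force: [-0.6, 0.2, -0.1]
gripper_width: 0.4
gripper_force: 0.0
```

>>> servo_tool(
  steps=[
    [255, [3, -5, -2], [0, 0, 0]],
    [255, [3, -6, -1.5], [0, 0, 0]],
    [255, [0, -5, 0], [0, 0, 0]],
    [255, [0, -3, 0], [0, 0, 0]],
    [255, [0, -3, 0], [0, 0, 0]],
    [255, [0, -3, 0], [0, 0, 0]],
    [255, [0, -3, 0], [0, 0, 0]],
    [255, [0, -3, 0], [0, 0, 0]],
    [255, [0, -3, 0], [0, 0, 0]],
    [255, [0, -3, 0], [0, 0, 0]],
  ],
)

```text
time_s: 4.55
ee_pos: [609.3, -242.8, 47.9]
ee_rot: [179.9, -0.1, 6.2]
force: [0.5, -4.2, 1.9]
gripper_width: 0.2
gripper_force: 1.7
```

>>> servo_tool(
  steps=[
    [255, [0, -3, 0], [0, 0, 0]],
    [255, [0, -3, 0], [0, 0, 0]],
    [255, [0, -3, 0], [0, 0, 0]],
    [255, [0, -3, 0], [0, 0, 0]],
    [255, [0, -3, 0], [0, 0, 0]],
    [255, [0, -3, 0], [0, 0, 0]],
    [255, [0, -3, 0], [0, 0, 0]],
    [255, [0, -3, 0], [0, 0, 0]],
    [255, [0, -3, 0], [0, 0, 0]],
    [255, [0, -3, 0], [0, 0, 0]],
  ],
)

```text
time_s: 5.55
ee_pos: [605.5, -212.2, 47.3]
ee_rot: [-180.0, 0.0, 6.2]
force: [-0.0, -2.3, 2.3]
gripper_width: 0.5
gripper_force: 1.5
```

>>> servo_tool(
  steps=[
    [255, [0, -1, 0], [0, 0, 0]],
    [255, [0, -1, 0], [0, 0, 0]],
    [255, [0, -1, 0], [0, 0, 0]],
    [255, [0, -1, 0], [0, 0, 0]],
    [255, [0, -0.8, 0], [0, 0, 0]],
    [255, [0, -0.8, 0], [0, 0, 0]],
    [255, [0, -0.8, 0], [0, 0, 0]],
    [255, [0, -0.6, 0], [0, 0, 0]],
    [255, [0, -0.5, 0], [0, 0, 0]],
    [255, [0, -0.5, 0], [0, 0, 0]],
  ],
)

```text
time_s: 6.55
ee_pos: [604.7, -204.5, 47.4]
ee_rot: [-180.0, 0.0, 6.2]
force: [0.6, -2.2, 1.2]
gripper_width: 0.7
gripper_force: 1.1
```

>>> servo_tool(
  steps=[
    [255, [0, -0.5, 0], [0, 0, 0]],
    [255, [0, -0.5, 0], [0, 0, 0]],
    [255, [0, -0.5, 0], [0, 0, 0]],
    [255, [0, -0.5, 0], [0, 0, 0]],
    [255, [0, -0.4, 0], [0, 0, 0]],
    [255, [0, -0.4, 0], [0, 0, 0]],
    [255, [0, -0.4, 0], [0, 0, 0]],
    [255, [0, -0.4, 0], [0, 0, 0]],
    [255, [0, -0.4, 0], [0, 0, 0]],
    [255, [0, -0.4, 0], [0, 0, 0]],
  ],
)

```text
time_s: 7.55
ee_pos: [604.2, -200.1, 47.4]
ee_rot: [-180.0, 0.0, 6.2]
force: [0.3, -0.6, 0.7]
gripper_width: 0.6
gripper_force: 0.7
```

>>> servo_tool(
  steps=[
    [255, [0, -0.4, 0], [0, 0, 0]],
    [255, [0, -0.4, 0], [0, 0, 0]],
    [255, [0, -0.4, 0], [0, 0, 0]],
    [255, [0, -0.4, 0], [0, 0, 0]],
    [255, [0, -0.4, 0], [0, 0, 0]],
    [255, [0, -0.4, 0], [0, 0, 0]],
    [255, [0, -0.4, 0], [0, 0, 0]],
    [255, [0, -0.4, 0], [0, 0, 0]],
    [255, [0, -0.4, 0], [0, 0, 0]],
    [255, [0, -0.4, 0], [0, 0, 0]],
  ],
)

```text
time_s: 8.55
ee_pos: [604.8, -199.0, 47.9]
ee_rot: [179.7, -0.1, 6.3]
force: [0.9, -10.9, -0.3]
gripper_width: 0.2
gripper_force: 5.5
```

>>> servo_tool(
  steps=[
    [255, [0, 10, 0], [0, 0, 0]],
    [255, [0, 0, -35], [0, 0, 0]],
    [255, [0, 0, -40], [0, 0, 0]],
    [255, [0, 0, -40], [0, 0, 0]],
    [255, [-4, -40, -10], [0, 0, 0]],
    [255, [-4, -46, 0], [0, 0, 0]],
    [255, [-4, -46, 0], [0, 0, 0]],
    [255, [-4, -46, 0], [0, 0, 0]],
    [255, [-4, -46, 0], [0, 0, 0]],
    [255, [-4, -46, 0], [0, 0, 0]],
  ],
  squeeze=30,
)

```text
time_s: 9.55
ee_pos: [550.7, 61.9, 172.3]
ee_rot: [-179.9, 0.1, 6.1]
force: [0.7, 0.5, -1.6]
gripper_width: 0.3
gripper_force: 0.0
```

>>> servo_tool(
  steps=[
    [255, [-4, -42, 0], [0, 0, 0]],
    [255, [-4, -42, 0], [0, 0, 0]],
    [255, [-4, -42, 0], [0, 0, 0]],
    [255, [0, 0, 0], [0, 0, -0.149]],
    [255, [0, 0, 0], [0, 0, -0.149]],
    [255, [0, 0, 0], [0, 0, -0.149]],
    [255, [0, 0, 0], [0, 0, -0.149]],
    [255, [0, 0, 0], [0, 0, -0.149]],
    [255, [0, 0, 0], [0, 0, -0.149]],
    [255, [0, 0, 0], [0, 0, -0.149]],
  ],
)

```text
time_s: 10.55
ee_pos: [525.6, 184.0, 172.2]
ee_rot: [-179.9, 0.0, 66.3]
force: [-0.2, -0.3, 0.0]
gripper_width: 0.5
gripper_force: 0.0
```

>>> servo_tool(
  steps=[
    [255, [0, 0, 0], [0, 0, -0.149]],
    [255, [0, 0, 0], [0, 0, -0.149]],
    [255, [0, 0, 0], [0, 0, -0.149]],
    [255, [0, 0, 0], [0, 0, 0]],
    [255, [0, 0, 0], [0, 0, 0]],
    [255, [0, 0, 0], [0, 0, 0]],
    [255, [0, 0, 0], [0, 0, 0]],
    [255, [0, 0, 0], [0, 0, 0]],
    [255, [0, 0, 0], [0, 0, 0]],
    [255, [0, 0, 0], [0, 0, 0]],
  ],
)

```text
time_s: 11.55
ee_pos: [526.5, 183.7, 172.4]
ee_rot: [-180.0, 0.0, 91.5]
force: [-0.6, 0.6, -0.6]
gripper_width: 0.5
gripper_force: 0.0
```

```bash
cat > m.py <<'E'
from h import *
def rect(c):
    (a,sz,an)=cv2.minAreaRect(c[:,:2].astype(np.float32)); return np.round(a,1),np.round(sz,1),round(an,1)
def meas(n,name):
    p=grab(n); save(p,name); bolt=np.array([576.5,21.5])
    v,u=np.mgrid[0:400,0:640]; C=cloud(p,np.c_[u.ravel(),v.ravel()])
    for r in outline_of(p,"board_mid")[:1]:
        c=mask_cloud(p,cv2.erode(r["pixels"].astype(np.uint8),np.ones((2,2)))); c=c[(c[:,2]>30)&(c[:,2]<46)]
        if len(c)>20:
            print(n,"board",r["confidence"],rect(c)); q=(c[:,:2]-bolt)@np.array([-.1115,.9938]); print("rear y fixture",np.percentile(q,1))
    b=C[(abs(C[:,0]-576)<100)&(abs(C[:,1]-21)<55)&(C[:,2]>66)&(C[:,2]<82)]
    if len(b)>20: print(n,"bridge",rect(b))
    for lo,hi in((45,100),(115,205)):
        w=C[(C[:,2]>85)&(C[:,2]<115)]; d=w[:,:2]-bolt; r=np.hypot(*d.T); a=np.degrees(np.arctan2(d[:,1],d[:,0]))
        k=(r>lo)&(r<hi)&(a<115)&(a>0); w=w[k]
        if len(w)>20: print(n,"wrench",lo,hi,len(w),"mid",w[:,:2].mean(0),"med angle",np.median(a[k]),"rect",rect(w))
E
python3 - <<'E'
from m import *
s=state(); print(s["ee_pos"],s["ee_rot"],s["qpos"])
meas("wrist","wrist3"); meas("top","top3"); meas("scene","scene3")
E
```

```text
[526.5222149  183.66464038 172.42123883] [-1.79996025e+02  2.71234459e-03  9.15302756e+01] [ 1.80492464e+01  1.95056326e+01  9.75397506e+01 -1.65050192e-03
  6.29591993e+01  1.65197213e+01]
wrist board 0.53 (array([640.9,  43.3]), array([13.9,  2.8]), 6.6)
rear y fixture 13.351234517990713
wrist bridge (array([640.7,  44.6]), array([18.4,  4.1]), 0.1)
wrist wrench 115 205 2316 mid [570.32106297 194.98932356] med angle 92.19734420584882 rect (array([572.3, 191.7]), array([27. , 69.4]), 1.6)
top board 0.83 (array([586.2, -70.3]), array([ 87.7, 236.3]), 6.3)
rear y fixture -207.89973668314056
top bridge (array([577. ,  22.8]), array([150.6,  34.3]), 6.6)
top wrench 45 100 127 mid [574.24602376  90.36541519] med angle 92.01538488040865 rect (array([576.2,  93.6]), array([53.4, 23.3]), 89.0)
top wrench 115 205 60 mid [572.29195974 144.57507655] med angle 91.79832633916877 rect (array([572.9, 144.9]), array([26.1, 16.6]), 2.8)
scene board 0.58 (array([590.3, -67.6]), array([ 91.6, 243.9]), 4.7)
rear y fixture -208.23800874620696
scene bridge (array([576.1,  21. ]), array([153.7,  36.9]), 6.9)
scene wrench 45 100 143 mid [577.14708046  91.45868128] med angle 88.8774925127078 rect (array([577.4,  93.8]), array([54.8, 24.8]), 88.9)
scene wrench 115 205 355 mid [576.70279951 181.9744955 ] med angle 89.4697461948584 rect (array([574.3, 181.2]), array([25.8, 90.5]), 1.9)
```

View pics/wrist3.png

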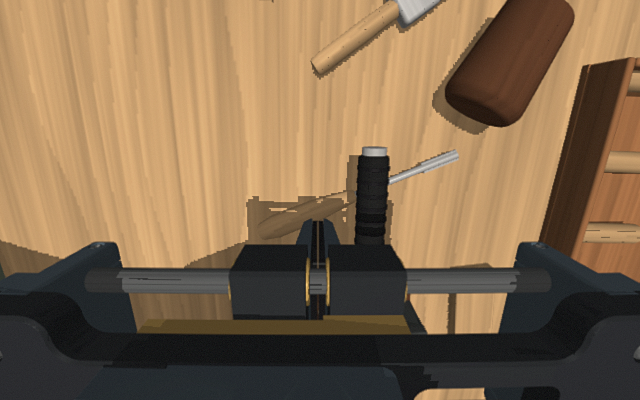

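>>> servo_tool(
  steps=[
    [255, [0, 0, 25], [0, 0, 0]],
    [255, [0, 0, 30], [0, 0, 0]],
    [255, [0, 0, 24], [0, 0, 0]],
    [255, [0, 4, 0], [0, 0, 0]],
    [255, [0, 5, 0], [0, 0, 0]],
    [255, [0, 4, 0], [0, 0, 0]],
    [255, [0, 3, 0], [0, 0, 0]],
    [255, [0, 2, 0], [0, 0, 0]],
    [255, [0, 0, 0], [0, 0, 0]],
    [255, [0, 0, 0], [0, 0, 0]],
  ],
)

```text
time_s: 12.85
ee_pos: [544.5, 184.1, 93.7]
ee_rot: [180.0, 0.0, 91.5]
force: [-0.2, -0.7, -0.6]
gripper_width: 0.3
gripper_force: 0.0
```

>>> servo_tool(
  steps=[
    [255, [0.4, 2.4, 0], [0, 0, 0.015]],
    [255, [0.7, 4.8, 0], [0, 0, 0.03]],
    [255, [0.7, 4.8, 0], [0, 0, 0.03]],
    [255, [0.7, 4.8, 0], [0, 0, 0.03]],
    [255, [0.7, 4.8, 0], [0, 0, 0.03]],
    [255, [0.7, 4.8, 0], [0, 0, 0.03]],
    [255, [0.7, 4.8, 0], [0, 0, 0.03]],
    [255, [0.7, 4.8, 0], [0, 0, 0.03]],
    [255, [0.5, 3.2, 0], [0, 0, 0.02]],
    [255, [0.3, 1.6, 0], [0, 0, 0.01]],
  ],
)

```text
time_s: 13.85
ee_pos: [586.1, 186.6, 93.4]
ee_rot: [180.0, -0.0, 76.9]
force: [-0.8, 0.4, 0.0]
gripper_width: 0.5
gripper_force: 0.0
```

>>> servo_tool(
  steps=[
    [255, [0.2, 2.1, 0], [0, 0, 0.01]],
    [255, [0.2, 1.8, 0], [0, 0, 0.01]],
    [255, [0.2, 1.6, 0], [0, 0, 0.01]],
    [255, [0.2, 1.6, 0], [0, 0, 0.01]],
    [255, [0.2, 1.6, 0], [0, 0, 0.01]],
    [255, [0.2, 1.6, 0], [0, 0, 0.01]],
    [255, [0.2, 1.6, 0], [0, 0, 0.01]],
    [255, [0.2, 1.6, 0], [0, 0, 0.01]],
    [255, [0.2, 1.6, 0], [0, 0, 0.01]],
    [255, [0.2, 1.6, 0], [0, 0, 0.01]],
  ],
)

```text
time_s: 14.85
ee_pos: [602.4, 184.1, 93.4]
ee_rot: [180.0, 0.0, 71.2]
force: [0.1, 0.0, -0.4]
gripper_width: 0.8
gripper_force: 0.1
```

Run:
```python
from m import *
s=state(); print(s["ee_pos"],s["ee_rot"],s["force"])
meas("wrist","wrist4"); meas("scene","scene4")
```

```text
[602.37388544 184.08471852  93.42682756] [1.79997401e+02 4.47195319e-03 7.11579798e+01] [ 0.07357348  0.02585093 -0.41822842]
wrist bridge (array([643.8,  30.4]), array([11.7, 21.5]), 69.7)
wrist wrench 115 205 3050 mid [626.56735626 203.04458989] med angle 74.15720966013282 rect (array([624.2, 206.2]), array([31.3, 49. ]), 68.1)
scene board 0.62 (array([588.7, -67.4]), array([ 94.6, 240.8]), 5.5)
rear y fixture -204.8797390241321
scene bridge (array([576.7,  21.9]), array([151. ,  37.9]), 6.9)
scene wrench 45 100 65 mid [594.30245531  80.23588012] med angle 73.48472624298535 rect (array([596.1,  90.9]), array([54.1, 23.1]), 76.6)
scene wrench 115 205 297 mid [625.43222423 187.58305634] med angle 72.83428998843037 rect (array([614.1, 177.7]), array([89.3, 47.9]), 72.5)
```

View pics/wrist4.png

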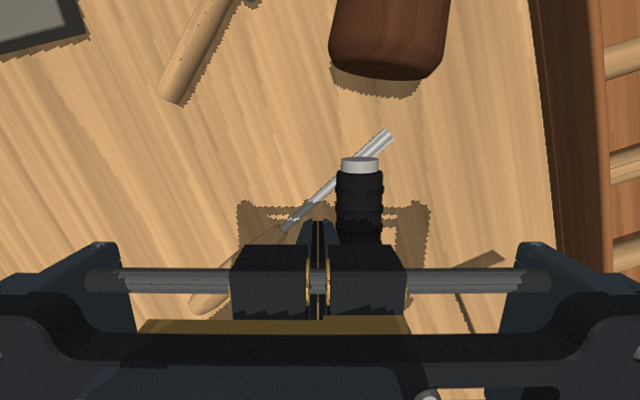

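>>> servo_tool(
  steps=[
    [255, [0.2, 1.6, 0], [0, 0, 0.01]],
    [255, [0.2, 1.6, 0], [0, 0, 0.01]],
    [255, [0.2, 1.6, 0], [0, 0, 0.01]],
    [255, [0.2, 1.6, 0], [0, 0, 0.01]],
    [255, [0.2, 1.6, 0], [0, 0, 0.01]],
    [255, [0.2, 1.6, 0], [0, 0, 0.01]],
    [255, [0.2, 1.6, 0], [0, 0, 0.01]],
    [255, [0.2, 1.6, 0], [0, 0, 0.01]],
    [255, [0.2, 1.6, 0], [0, 0, 0.01]],
    [255, [0.2, 1.6, 0], [0, 0, 0.01]],
  ],
)

```text
time_s: 16.05
ee_pos: [618.0, 180.1, 93.4]
ee_rot: [180.0, 0.0, 65.4]
force: [0.1, 0.2, 0.1]
gripper_width: 0.4
gripper_force: 0.1
```

>>> servo_tool(
  steps=[
    [255, [0.2, 1.6, 0], [0, 0, 0.01]],
    [255, [0.2, 1.6, 0], [0, 0, 0.01]],
    [255, [0.2, 1.6, 0], [0, 0, 0.01]],
    [255, [0.2, 1.6, 0], [0, 0, 0.01]],
    [255, [0.2, 1.6, 0], [0, 0, 0.01]],
    [255, [0.2, 1.6, 0], [0, 0, 0.01]],
    [255, [0.2, 1.6, 0], [0, 0, 0.01]],
    [255, [0.2, 1.6, 0], [0, 0, 0.01]],
    [255, [0.2, 1.6, 0], [0, 0, 0.01]],
    [255, [0.2, 1.6, 0], [0, 0, 0.01]],
  ],
)

```text
time_s: 17.05
ee_pos: [633.0, 174.7, 93.4]
ee_rot: [-180.0, 0.0, 59.7]
force: [-0.8, 0.2, 1.2]
gripper_width: 0.4
gripper_force: 0.6
```

>>> servo_tool(
  steps=[
    [255, [0.2, 1.6, 0], [0, 0, 0.01]],
    [255, [0.2, 1.6, 0], [0, 0, 0.01]],
    [255, [0.2, 1.6, 0], [0, 0, 0.01]],
    [255, [0.2, 1.6, 0], [0, 0, 0.01]],
    [255, [0.2, 1.6, 0], [0, 0, 0.01]],
    [255, [0.2, 1.6, 0], [0, 0, 0.01]],
    [255, [0.2, 1.6, 0], [0, 0, 0.01]],
    [255, [0.2, 1.6, 0], [0, 0, 0.01]],
    [255, [0.2, 1.6, 0], [0, 0, 0.01]],
    [255, [0.2, 1.6, 0], [0, 0, 0.01]],
  ],
)

```text
time_s: 18.05
ee_pos: [644.0, 170.3, 92.6]
ee_rot: [-179.5, 0.1, 54.0]
force: [-8.6, 8.8, 1.8]
gripper_width: 0.4
gripper_force: 6.1
```

>>> servo_tool(
  steps=[
    [255, [0.1, 0.5, 0], [0, 0, 0.003]],
    [255, [0.1, 0.5, 0], [0, 0, 0.003]],
    [255, [0.1, 0.5, 0], [0, 0, 0.003]],
    [255, [0.1, 0.5, 0], [0, 0, 0.003]],
    [255, [0.1, 0.5, 0], [0, 0, 0.003]],
    [255, [0.1, 0.5, 0], [0, 0, 0.003]],
    [255, [0.1, 0.5, 0], [0, 0, 0.003]],
    [255, [0.1, 0.5, 0], [0, 0, 0.003]],
    [255, [0, 0, 0], [0, 0, 0]],
    [255, [0, 0, 0], [0, 0, 0]],
  ],
)

```text
time_s: 19.05
ee_pos: [647.8, 168.5, 92.7]
ee_rot: [-179.5, 0.1, 52.6]
force: [-8.5, 8.4, 1.4]
gripper_width: 0.4
gripper_force: 5.8
```

Run:
```python
from m import *
s=state(); print(s["ee_pos"],s["ee_rot"],s["force"])
meas("wrist","wrist5"); meas("top","top5"); meas("scene","scene5")
a=cv2.imread("pics/scene5.png")[150:270,270:430]; b=cv2.imread("pics/wrist5.png"); 
cv2.imwrite("pics/c5.png",cv2.resize(a,None,fx=5,fy=5,interpolation=2))
```

```text
[647.80588973 168.47705287  92.67456744] [-1.79521382e+02  1.07720222e-01  5.26073357e+01] [-8.45493369  8.42402015  1.36546164]
wrist board 0.62 (array([629.3, -47. ]), array([10.1, 23.1]), 34.9)
rear y fixture -84.3414811512293
wrist bridge (array([635.9,  14.7]), array([17.1,  8. ]), 9.8)
wrist wrench 115 205 3207 mid [677.13688305 180.02788241] med angle 57.187087266047776 rect (array([676.3, 184.2]), array([32.4, 47.7]), 49.4)
top board 0.71 (array([586.6, -70.2]), array([ 88.3, 237.8]), 6.6)
rear y fixture -207.93299365956102
top bridge (array([576.5,  22.8]), array([150.1,  34.2]), 6.6)
top wrench 45 100 123 mid [612.29559308  80.36452252] med angle 58.704357941284904 rect (array([612.9,  83.9]), array([54.8, 22.9]), 59.4)
scene board 0.96 (array([ 593.5, -100.6]), array([ 89.5, 168.5]), 5.5)
rear y fixture -203.7395742982812
scene bridge (array([618.5,  24.8]), array([66.9, 35.6]), 4.4)
scene wrench 45 100 51 mid [617.44107757  77.60845002] med angle 53.69942568020696 rect (array([618. ,  80.2]), array([53.4, 13.1]), 60.4)
scene wrench 115 205 259 mid [672.00950741 168.60392149] med angle 55.91729706920204 rect (array([657.7, 160. ]), array([89. , 46.7]), 55.7)
```

View pics/c5.png

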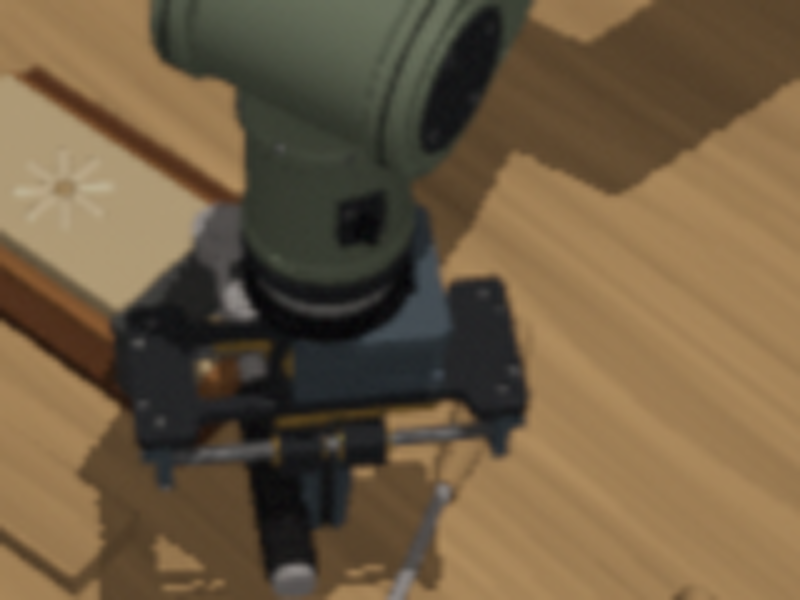

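>>> servo_tool(
  steps=[
    [255, [0.1, 0.7, 0], [0, 0, 0.005]],
    [255, [0.1, 0.7, 0], [0, 0, 0.005]],
    [255, [0.1, 0.7, 0], [0, 0, 0.005]],
    [255, [0.1, 0.7, 0], [0, 0, 0.005]],
    [255, [0.1, 0.7, 0], [0, 0, 0.005]],
    [255, [0.1, 0.7, 0], [0, 0, 0.005]],
    [255, [0.1, 0.7, 0], [0, 0, 0.005]],
    [255, [0.1, 0.7, 0], [0, 0, 0.005]],
    [255, [0, 0, 0], [0, 0, 0]],
    [255, [0, 0, 0], [0, 0, 0]],
  ],
)

```text
time_s: 20.35
ee_pos: [652.8, 166.0, 92.8]
ee_rot: [-179.5, 0.1, 50.3]
force: [-8.2, 9.6, 1.5]
gripper_width: 0.5
gripper_force: 6.0
```

>>> servo_tool(
  steps=[
    [255, [0, -4, 0], [0, 0, 0]],
    [255, [0, -4, 0], [0, 0, 0]],
    [255, [0, -5, 0], [0, 0, 0]],
    [255, [0, -6, 0], [0, 0, 0]],
    [255, [0, -7, 0], [0, 0, 0]],
    [255, [0, -8, 0], [0, 0, 0]],
    [255, [0, -8, 0], [0, 0, 0]],
    [255, [0, -8, 0], [0, 0, 0]],
    [255, [0, -4, 0], [0, 0, 0]],
    [255, [0, 0, 0], [0, 0, 0]],
  ],
)

```text
time_s: 21.35
ee_pos: [614.2, 198.0, 93.5]
ee_rot: [180.0, -0.0, 50.4]
force: [0.3, 1.1, -0.1]
gripper_width: 0.5
gripper_force: 0.0
```

Run:
```python
from m import *
s=state(); print(s["ee_pos"],s["ee_rot"],s["force"])
meas("wrist","wrist6"); meas("top","top6")
```

```text
[614.24616107 197.98215715  93.5452944 ] [ 1.79985912e+02 -8.32909115e-03  5.03891049e+01] [ 0.33425921  1.14331377 -0.09578112]
wrist bridge (array([618.9,  22.2]), array([13.5, 36.4]), 48.1)
wrist wrench 45 100 226 mid [609.15416109  72.44463819] med angle 57.23365424710732 rect (array([610. ,  71.7]), array([ 9.7, 22.4]), 38.1)
wrist wrench 115 205 5360 mid [655.19589242 174.22554141] med angle 61.03598781399462 rect (array([634.8, 172.6]), array([89.6, 77.7]), 60.5)
top board 0.85 (array([586.1, -69.4]), array([ 88.5, 240.2]), 6.8)
rear y fixture -208.84708133989216
top bridge (array([576.5,  22.7]), array([150.7,  34. ]), 6.4)
top wrench 45 100 123 mid [610.27848575  82.80402376] med angle 61.07223525537059 rect (array([612.6,  84.1]), array([54.7, 22.1]), 57.6)
top wrench 115 205 100 mid [640.55994798 136.01404644] med angle 61.00104961856851 rect (array([645.9, 144. ]), array([52.3, 24.9]), 60.3)
```

View pics/wrist6.png

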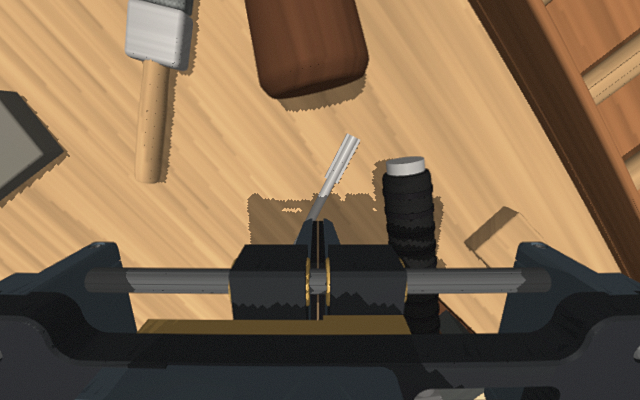

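>>> servo_tool(
  steps=[
    [255, [0, -8, 0], [0, 0, 0]],
    [255, [0, 0, -20], [0, 0, 0]],
    [255, [0, 0, -30], [0, 0, 0]],
    [255, [0, 0, -30], [0, 0, 0]],
    [255, [0, 0, -30], [0, 0, 0]],
    [255, [0, 0, -20], [0, 0, 0]],
    [255, [0, 0, 0], [0, 0, 0]],
    [255, [0, 0, 0], [0, 0, 0]],
    [255, [0, 0, 0], [0, 0, 0]],
    [255, [0, 0, 0], [0, 0, 0]],
  ],
)

```text
time_s: 22.55
ee_pos: [607.6, 202.5, 221.6]
ee_rot: [-179.9, 0.2, 50.4]
force: [-0.3, 0.2, 0.3]
gripper_width: 0.9
gripper_force: 0.0
```

Run:
```python
from m import *
meas("top","top7"); print(state()["force"]); print(ticket.job_done())
```

```text
top board 0.63 (array([586.9, -71.7]), array([ 88.4, 235.8]), 6.4)
rear y fixture -208.2023564214646
top bridge (array([576.5,  22.8]), array([150.7,  34.2]), 6.5)
top wrench 45 100 126 mid [610.56157876  82.41764204] med angle 61.13895539668155 rect (array([631.7,  69.4]), array([54.8, 70.5]), 53.8)
top wrench 115 205 188 mid [646.78980333 147.01912488] med angle 60.79393210592393 rect (array([650.2, 151.2]), array([68.1, 25.9]), 60.3)
[ 0.28101027  0.11639524 -0.32252429]
the job is handed in; nothing more can be done
None
```

I handed the job in at about 22.6 s. The board is at the end stop, the wrench was broken over at about 12 N (kink estimated at 0.08–0.17 rad, under the 0.22 limit), and it sprang straight again on release. I couldn't see the clamp pad, so I take the board to be clamped from the bolt coming up tight.

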